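# Invert the washed beaker onto the free drying peg

## Task

Hang the washed beaker up to dry: take the one lying on its side in the draining cradle, turn it mouth down and lower it over the free drying peg until its rim rests flat on the stand's base, letting go only once it is well down over the peg. Leave the beaker that is already drying on the other peg, the timer and the red marker where they are.

Things in the scene. Friction and masses are not known exactly. Their poses are not given: they have to be found in the camera images.
- beaker: Washed beaker, translucent plastic, hollow, about 45 g, 74 mm long, outside diameter 54 mm at the closed bottom, 64 mm at the rim. Origin: centre of the outside of the closed bottom; z axis along the beaker from bottom to mouth. Starts lying loose on the cradle's rails, mouth away from the robot and to its left, axis about 50 mm above the worktop and level within 0.12 rad.
- beaker_rim (a point): Centre of the beaker's open mouth, in the plane of the rim, 74 mm from the beaker's origin along its z axis. Inside, the beaker is 69 mm deep and at least 50 mm wide at the bottom, 56 mm at the mouth.
- cradle: Draining cradle, fixed: white tray 140 x 90 mm with a 10 mm high lip, and two steel wire rails (8 mm thick, 40 mm apart, 110 mm long, tops 30 mm above the worktop) along its x axis, on which the beaker lies with its mouth towards +x. Origin under its centre, on the worktop.
- stand_free: The free drying stand, fixed: white round base, 110 mm diameter, 12 mm high, flat on top, with an upright blue round-topped peg of 28 mm diameter in its middle, tip 70 mm above the worktop (58 mm above the base). Nothing is on it at the start. Origin under its centre, on the worktop; z up.
- stand_free_seat (a point): Centre of the flat top of the free stand's base (12 mm above the worktop), on the peg's axis: the beaker's rim finally rests at this height.
- stand_free_tip (a point): Tip of the free stand's peg, 70 mm above the worktop.
- stand_used: The other drying stand, alike and fixed, carrying the beaker that is already drying. Cradle and the two stands are side by side in any order, their centres 150 mm or more apart.
- beaker_parked: An identical beaker already upside down on the other stand; loose, to be left alone. Origin at the centre of its closed bottom, which is on top, 86 mm above the worktop.
- timer: White lab timer, 66 x 66 x 19 mm, lying loose near the front edge of the worktop; to be left alone.
- marker_red: White marker with a red cap, 132 mm long, 13 mm thick, lying loose near the front edge of the worktop; to be left alone.

How it is judged (in metres and radians):
On the way:
1. the beaker, held in the gripper and mouth down, has been lowered over the free peg so that its rim is at least 30 mm below the peg's tip (angle between beaker's own z axis and vertical above 2.8 rad and horizontal distance between beaker_rim and stand_free_seat below 0.025 m and z of beaker_rim in the frame of stand_free_tip below -0.03 m and contact force between the fingers and beaker above 0.5 N), for 0.1 s.
At the end, for the whole second after the job is handed in: The washed beaker stands mouth down (within 0.1 rad) over the free peg, its mouth centred within 20 mm of the peg's axis, its rim resting on the base (within 5 mm), released and at rest; the other beaker is still upside down on its own peg, within 20 mm of where it was (angle between each of beaker, beaker_parked's own z axis and vertical above 3.04 rad and horizontal distance between beaker_rim and stand_free_seat below 0.02 m and z of beaker_rim in the frame of stand_free_seat below 0.005 m and linear speed of beaker below 0.02 m/s and distance of beaker_parked from where it was at the start of the episode below 0.02 m); the robot touches nothing.
It fails at once if the beaker already drying is shifted by more than 20 mm (distance of beaker_parked from where it was at the start of the episode above 0.02 m).
It fails at once if the timer is shifted by more than 30 mm (distance of timer from where it was at the start of the episode above 0.03 m).
It fails at once if the red marker is shifted by more than 30 mm (distance of marker_red from where it was at the start of the episode above 0.03 m).
It also fails if it takes over 48 s, if anything falls off the work surface, if the arm or the gripper's body presses on something with over 40 N, if the wrist force passes 120 N, or if a joint passes its speed limit or range.

## Robot

A 6-joint arm with a two-finger parallel gripper is mounted at the origin on a cart in front of the work surface, level with it; the furniture and walls round the work are solid. World frame = base frame: x ahead of the robot, y to its left, z up, the work surface at z = 0. Lengths are in mm, angles in degrees, forces in N, time in s.
With the tool pointing down it reaches from about 350 to 850 mm from the base axis. Payload 8.1 kg.
Tool frame: the origin (TCP) lies midway between the tips of the shut fingers; the grasp point (between the pads) lies 19 mm behind it; z points along the fingers, y is the line along which they close (so a half turn about z gives the same grasp; the last joint's range is limited). The gripper opens to 85 mm and grips with 20 to 120 N. Pads are 22 mm wide; open, the fingers measure 114 mm over their backs; the gripper's body (76 mm by 85 mm) begins 54 mm behind the grasp point. The pads swing forward as they close: fully open they stand 13 mm farther back than shut.
Start: joints at [-79.378, 7.471, 85.268, -0, 87.261, -4.893], TCP at [160.522, -578.133, 231.292] pointing down, gripper open.
Joint ranges: [-169.43, 169.43], [-51.17, 129.36], [1.28, 143.12], [-76.62, 256.62], [0, 156.53], [-152.29, 152.29]. Speed limits (degrees/s): [136.94, 136.94, 159.86, 180, 180, 180].

## Interface

Orientations are given as [roll, pitch, yaw] about the fixed x, y, z axes, in that order (R = Rz(yaw) Ry(pitch) Rx(roll)).
In Python, from bench import r gives the robot as it stands.
- The arm moves only by the tool steer_hand, called after "Emit:" as a command line: name --argument value ..., lists and objects as JSON in quotes. Schema: {"type":"object","properties":{"offsets":{"type":"array","items":{"type":"array","items":{"type":"array","items":{"type":"number"},"minItems":7,"maxItems":7},"minItems":1,"maxItems":8},"minItems":1,"maxItems":1},"force":{"type":"number"},"only":{"type":"string"},"quiet":{"type":"boolean"},"lines":{"type":"string"}},"required":["offsets"],"additionalProperties":false}. offsets is a list that holds a single list of rows (three levels of brackets), with 1 to 8 rows, each of 7 numbers: a rotation vector rx, ry, rz in units of 10 degrees, then dx, dy, dz in cm, then the finger opening in mm; each row is the pose to reach, as a shift and turn from the pose commanded when the call began, along the tool's axes at that moment; what a row does not reach only later rows make up. A row lasts 1/8 s, in which the tool goes at most 62.5 mm and 10.7 degrees, less where a joint would pass 70% of its speed; a pose out of reach is approached as far as the arm can. The fingers move at their own pace and stop on an object; force is the grip in N (left out, the last holds). Time passes only in rows, so rows that do not move let the fingers close. The tool returns the time, the measured TCP pose, the force, the opening and the grip force at its end. only (a regular expression) keeps the lines of the reply that match it, lines (a string "A,B") keeps lines A to B, and quiet returns only ok. Input that does not fit is refused with a message, and nothing moves.
- r.sense(): the state, without advancing time (a new reading comes with each control period).
- r.snapshot(name): name is "scene" or "side" or "wrist"; returns a dict with "pixels" (480x640x3 uint8, blue, green, red), "fx", "fy", "cx", "cy" (pixels), "pose" (4x4, takes a point from camera to world coordinates). Camera axes: x right, y up, looking along -z (the intrinsics and any distortion apply to the point x, -y, -z); pixel columns grow to the right and rows downward; lengths in mm; the calibration is good to about 2 mm. A picture is of the moment at which its call begins. There is no depth.
- r.hand_in(): hands the job in; it is judged then, once.
The state is a dict: "time": time; "joint_pos": joint angles; "qd": joint speeds; "joint_efforts": joint torques, N m; "tool_pos": TCP position; "tcp_rot": TCP orientation; "ft_force": force on the tool from outside, world axes, zero at the start; "wrist_torque": the same for the moment, N m; "finger_gap": finger opening in mm; "grip_force": force on a finger pad.
Only numpy, scipy, OpenCV 4.12 (cv2) and the standard library are available. Lean on these libraries where they do the work, as an engineer would, in place of code of your own. Each camera call takes 0.05 s, during which the arm holds its last target. There are 200 camera calls.

## Working session

There is one attempt and no reset: what is moved stays moved. The work goes in short steps, Python scripts to look and compute and a tool call to move; the robot and the scene stay as the last step left them, time stands still between calls to the robot, and variables do not carry over. Pictures are saved under pics/ and viewed, at most 10 in all, crops included, and the job is handed in when it is done.

```bash
mkdir -p pics; ls; python3 - <<'E'
from bench import r
import cv2
for n in ("scene","side"):
    s=r.snapshot(n); cv2.imwrite(f"pics/{n}0.png",s["pixels"]); print(n,{k:v for k,v in s.items() if k!="pixels"})
print(r.sense())
E
```

```text
bench.py
pics
scene {'fx': 551.9008659067712, 'fy': 551.9008659067712, 'cx': 317.47932828283587, 'cy': 240.23940919231566, 'pose': array([[-7.70114491e-01,  4.79513655e-01, -4.20702181e-01,
         1.14963269e+02],
       [-6.37765682e-01, -5.92584785e-01,  4.92034762e-01,
         2.96092667e+02],
       [-1.33643249e-02,  6.47232514e-01,  7.62175484e-01,
         7.65080555e+02],
       [ 0.00000000e+00,  0.00000000e+00,  0.00000000e+00,
         1.00000000e+00]])}
side {'fx': 535.8882839972406, 'fy': 535.8882839972406, 'cx': 311.7835350247131, 'cy': 237.62264865434005, 'pose': array([[ 9.98627229e-01, -4.73847280e-02,  2.23236345e-02,
         5.13637602e+02],
       [ 4.77849285e-02,  6.49587292e-01, -7.58783863e-01,
        -9.76156912e+02],
       [ 2.14536176e-02,  7.58808960e-01,  6.50959834e-01,
         7.77613630e+02],
       [ 0.00000000e+00,  0.00000000e+00,  0.00000000e+00,
         1.00000000e+00]])}
{'time': 0.1, 'joint_pos': array([-7.93792962e+01,  7.51222953e+00,  8.53230125e+01, -1.39494030e-03,
        8.72613449e+01, -4.89396428e+00]), 'qd': array([ 0.04268947, -0.09206414, -0.1211725 ,  0.09629975,  0.02860009,
       -0.06393828]), 'joint_efforts': array([ 1.61301279e-03, -5.70953321e+01, -5.01942158e+01, -5.24245615e-05,
        8.16751941e-03, -1.92623406e-05]), 'tool_pos': array([ 160.40339019, -577.648365  ,  230.33448815]), 'tcp_rot': array([-1.79903646e+02, -6.85186445e-03,  1.55147302e+01]), 'ft_force': array([-0.12575473, -0.06999799, -0.08681794]), 'wrist_torque': array([0.0376409 , 0.00710802, 0.02036556]), 'grip_force': 0.0, 'finger_gap': 85.40129331994005}
```
View pics/scene0.png

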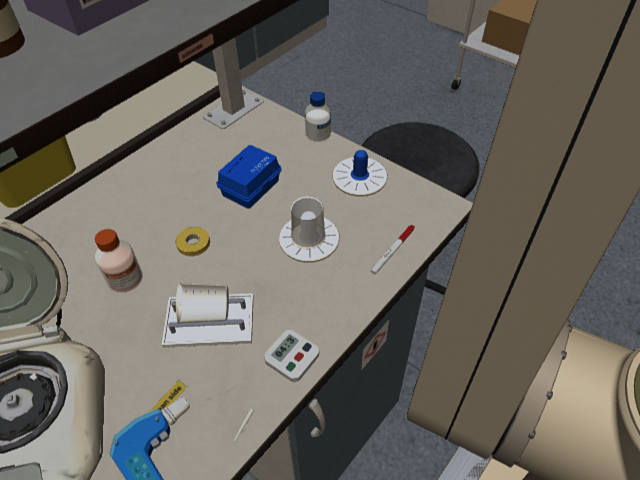

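View pics/side0.png

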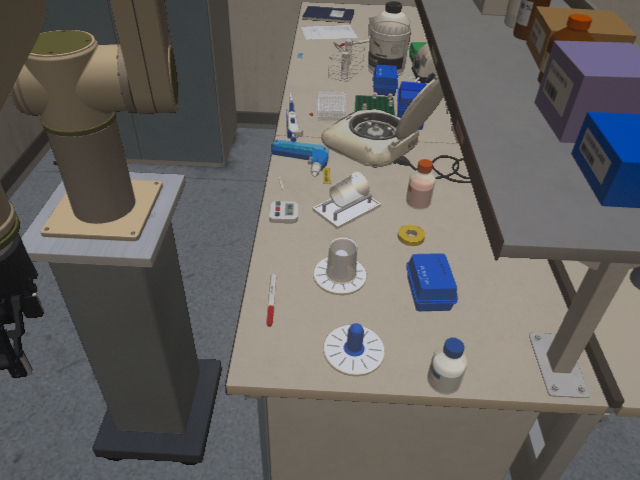

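The scene view shows the beaker on the cradle at about (203,303), the used stand at (309,239), the free stand at (360,176), the timer at (292,355) and the marker at (393,248). In the side view they are at (350,190), (341,272), (354,348), (284,211) and (271,300). I'll enlarge crops to get accurate pixels.

```bash
cat > h.py <<'E'
import numpy as np, cv2
from bench import r
def ray(s,u,v):
    d=np.array([(u-s["cx"])/s["fx"],-(v-s["cy"])/s["fy"],-1.]); P=s["pose"]
    return P[:3,3],P[:3,:3]@d
def at_z(s,u,v,z):
    o,d=ray(s,u,v); return o+d*(z-o[2])/d[2]
def proj(s,p):
    P=s["pose"]; c=P[:3,:3].T@(np.asarray(p,float)-P[:3,3])
    return np.array([s["cx"]+s["fx"]*c[0]/-c[2], s["cy"]-s["fy"]*c[1]/-c[2]])
def tri(s1,p1,s2,p2):
    A=[];b=[]
    for s,p in((s1,p1),(s2,p2)):
        o,d=ray(s,*p); d=d/np.linalg.norm(d); M=np.eye(3)-np.outer(d,d); A.append(M);b.append(M@o)
    return np.linalg.lstsq(np.vstack(A),np.hstack(b),rcond=None)[0]
E
python3 - <<'E'
import cv2,numpy as np
a=cv2.imread("pics/scene0.png");b=cv2.imread("pics/side0.png")
f=lambda im,x,y:cv2.resize(im[y:y+72,x:x+100],None,fx=4,fy=4,interpolation=cv2.INTER_CUBIC)
cv2.imwrite("pics/crop.png",np.vstack([np.hstack([f(a,158,278),f(b,305,162)]),np.hstack([f(a,310,135),f(b,305,312)])]))
E
```

View pics/crop.png

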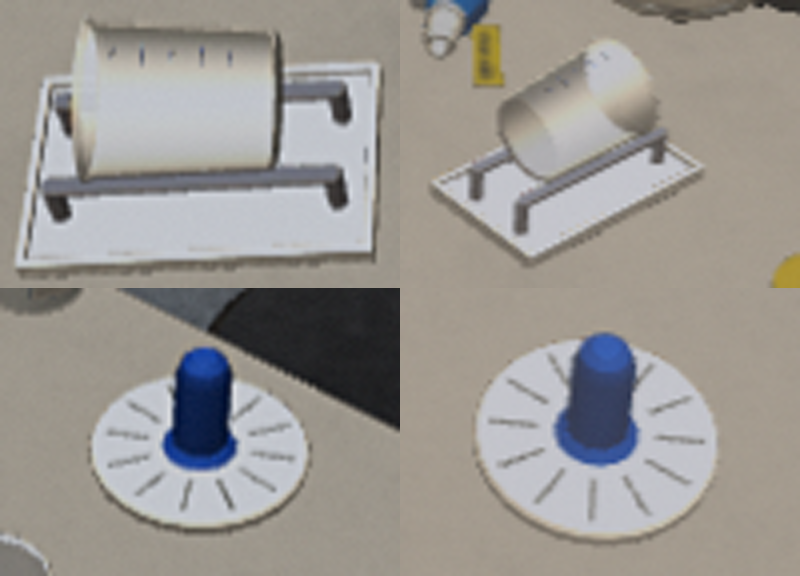

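Top row: the beaker's mouth is at scene (180,303) and side (360.5,183), and its closed bottom is at scene (227,303.5) and side (337,196). Bottom row: the free stand's top is centred at scene (359.8,175.2) and side (354.3,348.5). The peg tips are at scene (361,150.5) and side (356,324).

```bash
cat > m.py <<'E'
from h import *
a=r.snapshot("scene");b=r.snapshot("side")
np.set_printoptions(precision=1,suppress=True)
A=lambda x,y:(x/4+158,y/4+278); B=lambda x,y:((x-400)/4+305,y/4+162)
rim=tri(a,A(88,100),b,B(622,83)); bot=tri(a,A(276,101),b,B(528,137))
print("rim",rim,"bot",bot,np.linalg.norm(rim-bot),np.degrees(np.arctan2(*(rim-bot)[1::-1])))
S=(359.75,175.2);T=(354.25,348.5)
print("stand",tri(a,S,b,T),at_z(a,*S,12),at_z(b,*T,12))
P=(202/4+310,135+(350-288)/4);Q=(203/4+305,312+(336-288)/4)
print("tip",tri(a,P,b,Q),at_z(a,*P,69),at_z(b,*Q,69))
cs=[at_z(a,*A(*p),10)[:2] for p in((48,64),(381,64),(374,250),(18,266))]
print("cradle scene",np.array(cs),np.mean(cs,0))
cb=[at_z(b,*B(*p),10)[:2] for p in((433,184),(592,112),(704,172),(530,258))]
print("cradle side",np.array(cb),np.mean(cb,0))
for p,q in(((57,98),(345,88)),((45,185),(340,175))):
    u,v=at_z(a,*A(*p),28)[:2],at_z(a,*A(*q),28)[:2];print("rail",u,v,np.degrees(np.arctan2(*(u-v)[::-1])))
print("used",at_z(a,307,203,86),at_z(b,342,246,86),at_z(a,309,239,12),at_z(b,340,274,12))
E
python3 m.py
```

```text
rim [592.3  69.9  56.1] bot [538.6  21.8  49.5] 72.50676434108885 41.843569769420405
stand [ 576.6 -376.9    8.1] [ 573.5 -373.4   12. ] [ 576.9 -379.7   12. ]
tip [ 575.6 -375.    73.1] [ 579. -379.   69.] [ 575.4 -371.8   69. ]
cradle scene [[647.8  53.6]
 [540.  -34. ]
 [481.   31.1]
 [583.4 123.8]] [563.   43.6]
cradle side [[485.6  25.7]
 [580.  105.8]
 [646.   49.7]
 [543.4 -38.6]] [563.7  35.7]
rail [619.5  68. ] [533.   -8.5] 41.50289084789042
rail [591.9  97.8] [505.7  21.9] 41.418727288057674
used [ 557.1 -195.5   86. ] [ 549.9 -190.8   86. ] [ 544.3 -182.7   12. ] [ 550.2 -193.2   12. ]
```

Triangulation fits the given sizes. The beaker runs from (538.6,21.8,49.5) to (592.3,69.9,56.1), which is 72.5 mm long. Rail geometry predicts axis heights of 49.7 to 55.9, so that agrees too. The free stand is at about (576,-376) and the used one at about (550,-190).

Plan:
- **Grasp:** tilt the tool 45° towards the mouth.
- **Turn:** lift, then roll 180° about the tool axis, which turns the mouth down.
- **Place:** yaw towards the free stand and lower.

```bash
cat >> h.py <<'E'
from scipy.spatial.transform import Rotation as Ro
np.set_printoptions(precision=1,suppress=True)
def cur():
    s=r.sense(); return Ro.from_euler("xyz",s["tcp_rot"],degrees=True),np.array(s["tool_pos"])
def delta(Rt,pt,R0=None,p0=None):
    if R0 is None: R0,p0=cur()
    print("rotvec",(R0.inv()*Rt).as_rotvec(degrees=True),"shift",R0.inv().apply(np.array(pt)-p0))
def pose(x,z):
    z=np.array(z,float);z/=np.linalg.norm(z);x=np.array(x,float);x-=z*(x@z);x/=np.linalg.norm(x)
    return Ro.from_matrix(np.column_stack([x,np.cross(z,x),z]))
y=np.radians(41.6); D=np.array([np.cos(y),np.sin(y),0]); K=np.array([0,0,1.])
RG=pose(D+K,D-K)
PG=np.array([565.5,46,52.2])-7*D+23*(D-K)/2**.5
E
python3 -c "
from h import *
print(PG); delta(RG,[470,-40,230]); print(r.sense()['joint_pos'])"
```

```text
[572.4  52.2  35.9]
rotvec [ 10.2  44.2 -24.7] shift [ 442.1 -435.4    1.2]
[-79.4   7.5  85.3  -0.   87.3  -4.9]
```

Units first: shifts go in cm and turns go in units of 10 degrees. So -320 mm is -32, 320 mm is 32, -12 degrees is -1.2.

Emit:
steer_hand --offsets '[[[0,0,0,3,-3,0,85],[0,0,0,7,-7,0,85],[0.1,0.4,-0.2,11.5,-11.5,0,85],[0.3,1.3,-0.7,16,-16,0,85],[0.5,2,-1.2,20,-20,0,85],[0.6,2.7,-1.6,24,-24,0,85],[0.7,3.2,-1.8,28,-28,0,85],[0.8,3.6,-2,32,-32,0,85]]]' --force 30

```text
time: 1.2
tool_pos: [383.7, -182.9, 231.1]
tcp_rot: [-178.4, -36.8, 35.7]
ft_force: [1.1, -0.2, 0.3]
finger_gap: 84.8
grip_force: 0.0
```

```bash
python3 -c "
from h import *
delta(RG,[470,-40,230]); print(r.sense()['joint_pos'])"
```

```text
rotvec [ 2.3  8.1 -4.6] shift [122.2 -63.1  94.7]
[-64.  -26.2 122.9  35.9  91.9 -11.8]
```

Emit:
steer_hand --offsets '[[[0,0.2,-0.1,3,-1.5,2.4,85],[0.1,0.4,-0.2,6,-3,4.8,85],[0.2,0.6,-0.3,9,-4.7,7.2,85],[0.2,0.8,-0.5,12.2,-6.3,9.5,85],[0.2,0.8,-0.5,12.2,-6.3,9.5,85],[0.2,0.8,-0.5,12.2,-6.3,9.5,85]]]'

```text
time: 1.95
tool_pos: [469.4, -41.4, 229.3]
tcp_rot: [179.4, -44.7, 42.2]
ft_force: [-0.1, 0.1, 0.1]
finger_gap: 85.1
grip_force: 0.0
```

```bash
python3 -c "
from h import *
print(r.sense()['joint_pos']); delta(RG,[514,0,114]); delta(RG,PG)"
```

```text
[-45.7 -31.7 130.3  45.2  81.9  -4.6]
rotvec [0.2 0.3 0.4] shift [-37.8  -2.1 124.8]
rotvec [0.2 0.3 0.4] shift [-37.   -2.7 235.4]
```

To row units: 125 mm is 12.5, -1 mm is -0.1.

Emit:
steer_hand --offsets '[[[0,0,0,-1,0,3,85],[0,0,0,-2,-0.1,6.5,85],[0,0,0,-3,-0.2,10,85],[0,0,0,-3.8,-0.2,12.5,85],[0,0,0,-3.8,-0.2,13.5,85],[0,0,0,-3.8,-0.2,13.5,85]]]'

```text
time: 2.7
tool_pos: [519.7, 4.3, 106.8]
tcp_rot: [179.4, -44.7, 42.1]
ft_force: [-0.0, -0.0, -0.0]
finger_gap: 85.1
grip_force: 0.0
```

```bash
python3 -c "
from h import *
print(r.sense()['joint_pos']); delta(RG,PG)
s=r.snapshot('scene');w=r.snapshot('wrist')
for t in(s,):print(proj(t,PG))
cv2.imwrite('pics/pre.png',np.hstack([cv2.resize(s['pixels'][240:400,120:320],(400,320)),cv2.resize(w['pixels'],(400,320))]))"
```

```text
[-34.8 -16.  133.1  50.8  61.7 -11.6]
rotvec [0.2 0.3 0.4] shift [  0.7  -1.1 100.5]
[198.6 308.9]
```

View pics/pre.png

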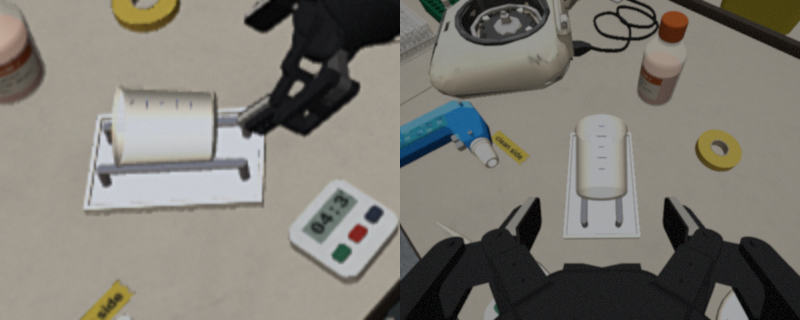

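The scene view shows the open fingers behind the closed end. In the wrist view the beaker (602,157) is centred between the fingertips (about 538 and 668, middle 603) and aligned with the tool. I'll go in and grip.

Emit:
steer_hand --offsets '[[[0,0,0,0,0,2.5,85],[0,0,0,0,-0.1,5,85],[0,0,0,0,-0.1,7.5,85],[0,0,0,0.1,-0.1,9,85],[0,0,0,0.1,-0.1,10,85],[0,0,0,0.1,-0.1,10,85]]]'

```text
time: 3.55
tool_pos: [572.6, 52.3, 36.7]
tcp_rot: [179.3, -44.7, 42.2]
ft_force: [0.0, -0.1, -0.7]
finger_gap: 85.1
grip_force: 0.0
```

Emit:
steer_hand --offsets '[[[0,0,0,0,0,0,40],[0,0,0,0,0,0,40],[0,0,0,0,0,0,40],[0,0,0,0,0,0,40],[0,0,0,0,0,0,40],[0,0,0,0,0,0,40]]]' --force 30

```text
time: 4.3
tool_pos: [573.0, 51.7, 37.3]
tcp_rot: [179.3, -44.8, 42.2]
ft_force: [-4.5, -3.2, 7.2]
finger_gap: 58.3
grip_force: 31.2
```

```bash
python3 -c "
from h import *
print(r.sense()['joint_pos'],PG)
w=r.snapshot('scene');cv2.imwrite('pics/grip.png',cv2.resize(w['pixels'][240:400,120:320],(600,480)))"
```

```text
[-24.6  -0.4 128.6  59.5  48.2 -16.9] [572.4  52.2  35.9]
```

View pics/grip.png

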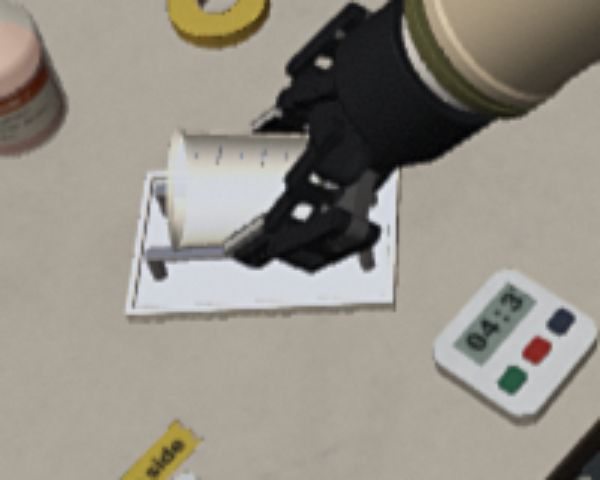

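The beaker is gripped: gap 58.3 mm, 31 N, fingers either side of it near the closed end. Lifting straight up next.

To row units: -40 mm is -4, 40 mm is 4.

Emit:
steer_hand --offsets '[[[0,0,0,0.5,0,-0.5,40],[0,0,0,2,0,-2,40],[0,0,0,4,0,-4,40],[0,0,0,6,0,-6,40],[0,0,0,8.5,0,-8.5,40],[0,0,0,11,0,-11,40],[0,0,0,12,0,-12,40],[0,0,0,12,0,-12,40]]]'

```text
time: 5.35
tool_pos: [572.4, 53.7, 206.7]
tcp_rot: [179.2, -44.7, 42.3]
ft_force: [-0.1, -0.7, -0.2]
finger_gap: 57.8
grip_force: 32.1
```

```bash
python3 -c "
from h import *
print(r.sense()['joint_pos'])
s=r.snapshot('scene');o=np.array([.838,-.546,0])
R1=pose(o+K,o-K)
p1=np.array([575.5,-376,0])-60*o+215*K
delta(R1,p1)
R0,p0=cur()
tot=R1*R0.inv();v=tot.as_rotvec()
for f in (.125,.25,.375,.5,.625,.75,.875,1):
  a=Ro.from_rotvec(v*f)
  q=p0+(p1-p0)*f; 
  print((R0.inv()*a*R0).as_rotvec(degrees=True),R0.inv().apply(q-p0),q)
cv2.imwrite('pics/lift.png',s['pixels'])"
```

```text
[-24.3 -20.1 124.7  46.2  62.6   6.2]
rotvec [-52.5  -0.   53.3] shift [-207.3  265.4 -216. ]
[-6.6 -0.   6.7] [-25.9  33.2 -27. ] [565.9   4.3 206.4]
[-13.1  -0.   13.3] [-51.8  66.3 -54. ] [560.1 -45.3 207.6]
[-19.7  -0.   20. ] [-77.8  99.5 -81. ] [554.3 -95.  208.9]
[-26.3  -0.   26.7] [-103.7  132.7 -108. ] [ 548.5 -144.6  210.1]
[-32.8  -0.   33.3] [-129.6  165.9 -135. ] [ 542.7 -194.3  211.3]
[-39.4  -0.   40. ] [-155.5  199.  -162. ] [ 536.9 -243.9  212.5]
[-46.   -0.   46.7] [-181.4  232.2 -189. ] [ 531.  -293.6  213.8]
[-52.5  -0.   53.3] [-207.3  265.4 -216. ] [ 525.2 -343.2  215. ]
```

View pics/lift.png

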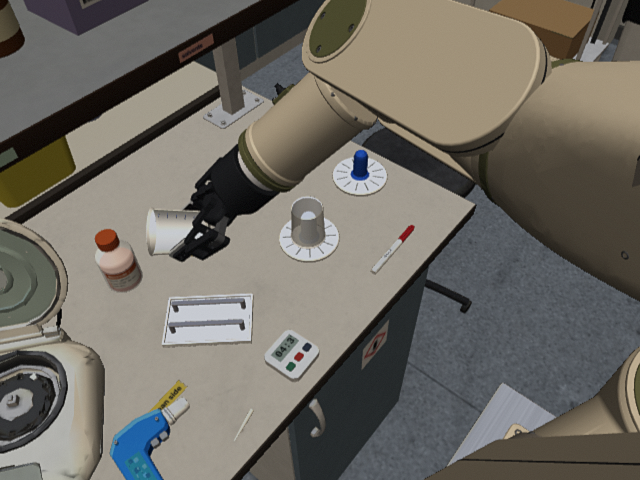

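The beaker has lifted clear and is still held level, mouth at (152,230), gripper to its right. Next I transport it high over the used stand and yaw towards the free stand.

To row units: -39 mm is -3.9, 252 mm is 25.2, -45 degrees is -4.5.

Emit:
steer_hand --offsets '[[[-0.3,0,0.3,-1.3,1.7,-1.3,40],[-1,0,1,-3.9,5,-4,40],[-1.7,0,1.7,-6.6,8.4,-6.8,40],[-2.4,0,2.4,-9.3,11.9,-9.6,40],[-3.1,0,3.1,-12,15.3,-12.5,40],[-3.8,0,3.8,-14.7,18.8,-15.4,40],[-4.5,0,4.5,-17.5,22.3,-18.2,40],[-5,0,5.1,-19.7,25.2,-20.5,40]]]'

```text
time: 6.4
tool_pos: [526.4, -324.0, 211.8]
tcp_rot: [-179.8, -44.7, -30.1]
ft_force: [0.1, 0.2, -0.6]
finger_gap: 57.9
grip_force: 32.3
```

Emit:
steer_hand --offsets '[[[-0.2,0,0.2,-1,1.3,-1.1,40],[-0.2,0,0.2,-1,1.3,-1.1,40],[-0.2,0,0.2,-1,1.3,-1.1,40]]]'

```text
time: 6.78
tool_pos: [508.4, -326.6, 214.4]
tcp_rot: [-179.8, -44.8, -32.5]
ft_force: [-0.3, 0.3, -0.1]
finger_gap: 58.3
grip_force: 32.4
```

```bash
python3 -c "
from h import *
print(r.sense()['joint_pos'])
o=np.array([.838,-.546,0])
delta(pose(o+K,o-K),np.array([575.5,-376,0])-60*o+215*K)"
```

```text
[-41.5 -30.9 131.4  11.2  35.5  74.4]
rotvec [-0.6  0.2  0.4] shift [16.8  5.  15.8]
```

Emit:
steer_hand --offsets '[[[0,0,-0.6,0,0,0,40],[0,0,-1.6,0,0,0,40],[0,0,-2.6,0,0,0,40],[0,0,-3.6,0,0,0,40],[0,0,-4.6,0,0,0,40],[0,0,-5.6,0,0,0,40],[0,0,-6.6,0,0,0,40],[0,0,-7.6,0,0,0,40]]]'

```text
time: 7.78
tool_pos: [508.8, -326.8, 215.4]
tcp_rot: [135.9, -9.7, 47.8]
ft_force: [0.3, 0.1, -0.6]
finger_gap: 57.8
grip_force: 32.4
```

Emit:
steer_hand --offsets '[[[0,0,-1,0,0,0,40],[0,0,-2,0,0,0,40],[0,0,-3,0,0,0,40],[0,0,-4,0,0,0,40],[0,0,-5,0,0,0,40],[0,0,-6,0,0,0,40],[0,0,-7,0,0,0,40],[0,0,-8,0,0,0,40]]]'

```text
time: 8.78
tool_pos: [508.9, -326.8, 215.4]
tcp_rot: [158.0, 40.2, 115.7]
ft_force: [-0.2, -0.2, -0.6]
finger_gap: 57.9
grip_force: 32.4
```

```bash
cat >> h.py <<'E'
e=np.radians(4.8)
a=Ro.from_euler("xyz",[179.3,-44.8,42.2],degrees=True).inv().apply(D*np.cos(e)+K*np.sin(e))  # mouth axis in tool
def final(a,yaw=-33.):
    o=np.array([np.cos(np.radians(yaw)),np.sin(np.radians(yaw)),0])
    R=pose(-o-K,o-K)
    for _ in range(3):
        v=R.apply(a); R=Ro.from_rotvec(np.cross(v,-K)/np.linalg.norm(np.cross(v,-K))*np.arccos(-v[2]))*R
    return R
E
python3 -c "
from h import *
print(r.sense()['joint_pos'],a)
R=final(a);print(R.as_euler('xyz',degrees=True),R.apply(a))
R0,p0=cur();delta(R,p0)"
```

```text
[-41.5 -30.9 131.4  11.2  35.5 -81.9] [0.8 0.  0.6]h.py:35: RuntimeWarning: invalid value encountered in arccos
  v=R.apply(a); R=Ro.from_rotvec(np.cross(v,-K)/np.linalg.norm(np.cross(v,-K))*np.arccos(-v[2]))*R
Traceback (most recent call last):
  File "h.py", line 35, in final
    v=R.apply(a); R=Ro.from_rotvec(np.cross(v,-K)/np.linalg.norm(np.cross(v,-K))*np.arccos(-v[2]))*R
                    ~~~~~~~~~~~~~~~~~~~~~~~~~~~~~~~~~~~~~~~~~~~~~~~~~~~~~~~~~~~~~~~~~~~~~~~~~~~~~~^~
  File "scipy/spatial/transform/_rotation.pyx", line 2692, in scipy.spatial.transform._rotation.Rotation.__mul__
  File "scipy/spatial/transform/_rotation.pyx", line 870, in scipy.spatial.transform._rotation.Rotation.__init__
ValueError: Found zero norm quaternions in `quat`.
```

```bash
sed -i 's/for _ in range(3):/for _ in range(1):/' h.py; python3 -c "
from h import *
R=final(a);print(R.as_euler('xyz',degrees=True),R.apply(a))
R0,p0=cur();delta(R,p0)"
```

```text
[-179.8   50.   147.2] [ 0. -0. -1.]
rotvec [ -0.4  -5.1 -23.5] shift [0. 0. 0.]
```

To row units: -5 degrees is -0.5.

Emit:
steer_hand --offsets '[[[0,-0.1,-0.8,0,0,0,40],[0,-0.3,-1.6,0,0,0,40],[0,-0.5,-2.35,0,0,0,40],[0,-0.5,-2.35,0,0,0,40],[0,-0.5,-2.35,0,0,0,40]]]'

```text
time: 9.4
tool_pos: [508.7, -327.1, 215.9]
tcp_rot: [-179.8, 49.8, 146.5]
ft_force: [-0.6, 0.1, -0.5]
finger_gap: 58.1
grip_force: 32.4
```

```bash
python3 -c "
from h import *
print(r.sense()['joint_pos'])
R0,p0=cur(); g=p0-23*R0.apply([0,0,1])
A=r.snapshot('scene');B=r.snapshot('side')
bot=g-R0.apply(a)*30; rim=g+R0.apply(a)*44
print(bot,rim)
im=[]
for s in(A,B):
  q=[proj(s,bot),proj(s,rim)];c=((q[0]+q[1])/2).astype(int);o=c-[50,75];print(q,o)
  im.append(cv2.resize(s['pixels'][o[1]:o[1]+150,o[0]:o[0]+100],None,fx=4,fy=4,interpolation=cv2.INTER_CUBIC))
cv2.imwrite('pics/turn.png',np.hstack(im))"
```

```text
[ -40.9  -34.2  135.8   11.2   29.3 -104.6]
[ 494.2 -317.5  260.8] [ 494.  -317.2  186.8]
[array([386.6,  97.3]), array([383. , 135.7])] [334  41]
[array([312.4, 214.2]), array([311.3, 249.4])] [261 156]
```

View pics/turn.png

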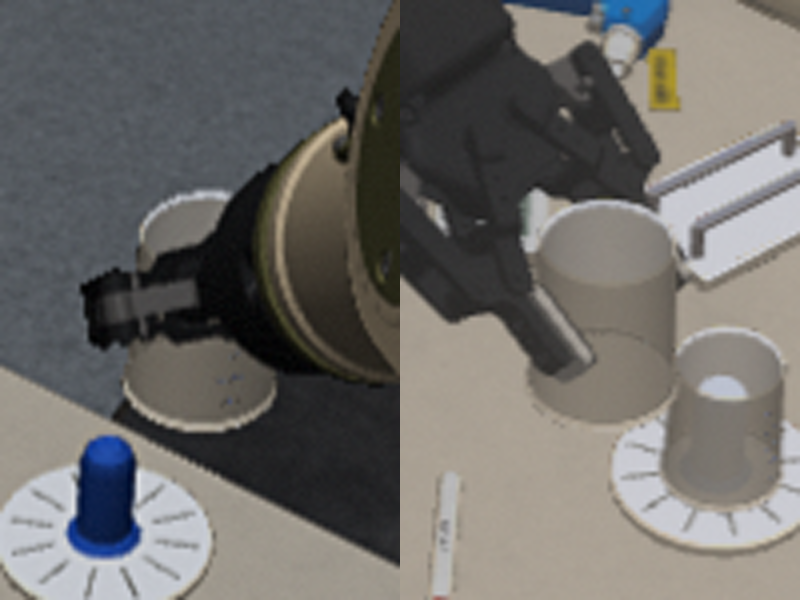

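The beaker is mouth down. Rim centre is at about scene (384,137) and side (311.5,250.7), within 1.5 px of the predicted (383,135.7) and (311.3,249.4), so the hold model is good. The used beaker is untouched. Now I move above the peg.

```bash
cat > st.py <<'E'
from h import *
def rim():
    R0,p0=cur(); return p0-23*R0.apply([0,0,1])+R0.apply(a)*44-[0,0,2]
def to(target):
    R0,p0=cur(); print("rim",rim(),"axis",R0.apply(a)); delta(final(a,-33),p0+np.array(target)-rim())
E
python3 -c "
from st import *
to([576,-376,110])"
```

```text
rim [ 494.1 -317.5  185.1] axis [-0.  0. -1.]
rotvec [-0.5 -0.2 -0.4] shift [ -7.5  -3.1 125.3]
```

Emit:
steer_hand --offsets '[[[0,0,0,-0.1,0,1.5,40],[0,0,0,-0.3,-0.1,4.2,40],[0,0,0,-0.4,-0.2,7,40],[0,0,0,-0.6,-0.2,9.8,40],[0,0,0,-0.7,-0.3,11.8,40],[0,0,0,-0.75,-0.3,12.5,40],[0,0,0,-0.75,-0.3,12.5,40],[0,0,0,-0.75,-0.3,12.5,40]]]'

```text
time: 10.5
tool_pos: [590.2, -385.4, 141.6]
tcp_rot: [-179.7, 49.8, 146.7]
ft_force: [0.4, -0.0, -0.2]
finger_gap: 58.1
grip_force: 32.4
```

```bash
python3 -c "
from st import *
print(r.sense()['joint_pos']);to([576,-376,60])
A=r.snapshot('scene');B=r.snapshot('side');q=rim()
im=[]
for s in(A,B):
  c=proj(s,q);o=(c-[50,75]).astype(int);print(c,o,'stand',(proj(s,[576,-376,12])-o)*4,(proj(s,[576,-376,70])-o)*4,'rim',(c-o)*4)
  im.append(cv2.resize(s['pixels'][o[1]:o[1]+150,o[0]:o[0]+100],None,fx=4,fy=4,interpolation=cv2.INTER_CUBIC))
cv2.imwrite('pics/above.png',np.hstack(im))"
```

```text
[ -39.6   -6.3  123.6   19.1   13.8 -112.7]
rim [ 575.5 -375.6  110.4] axis [-0.  0. -1.]
rotvec [-0.5 -0.2 -0.3] shift [38.1  0.1 33. ]
[362.  134.9] [311  59] stand [194.  459.9] [199.4 370.2] rim [203.9 303.4]
[357.7 309.4] [307 234] stand [186.9 451.3] [196.7 366.1] rim [203.  301.6]
```

View pics/above.png

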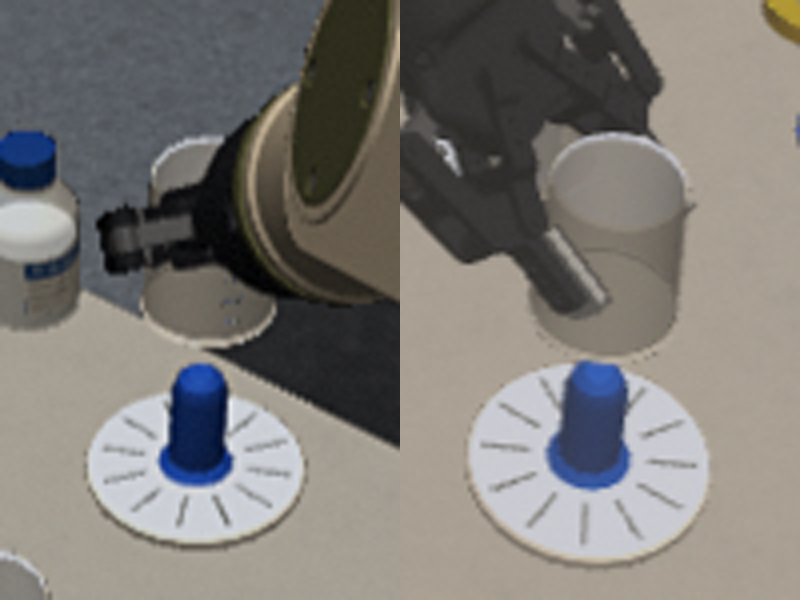

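Above the peg, the rim centre (zoomed) is at about (206,302) in the scene half and (603,306) in the side half. The peg axis stays within about 2 mm of the prediction in both halves, and the beaker is upright. Lowering over the peg.

Emit:
steer_hand --offsets '[[[0,0,0,0.5,0,0.45,40],[0,0,0,1.5,0,1.3,40],[0,0,0,2.7,0,2.3,40],[0,0,0,3.8,0,3.3,40],[0,0,0,4.8,0,4.2,40],[0,0,0,5.8,0,5,40],[0,0,0,6.4,0,5.55,40],[0,0,0,6.4,0,5.55,40]]]'

```text
time: 11.6
tool_pos: [591.8, -385.2, 58.3]
tcp_rot: [-179.1, 49.4, 147.2]
ft_force: [-0.8, 0.6, -0.1]
finger_gap: 57.7
grip_force: 32.4
```

```bash
python3 -c "
from st import *
to([576,-376,12]);print(r.sense()['joint_pos'])"
```

```text
rim [ 576.7 -375.5   27.3] axis [-0. -0. -1.]
rotvec [-0.7 -0.6  0. ] shift [11.8 -0.7  9.7]
[ -39.3    4.5  123.7   58.1    4.7 -152.3]
```

The rim is down to about z 27, well over the peg. However, j6 is at its limit (-152) and j5 is near zero. The beaker is symmetric, so I'll yaw the tool about 4.5° into the arm's plane (j4 near 0) and tip it 6° steeper. That moves away from the singularity, and the tilt will flatten out on release.

```bash
cat >> st.py <<'E'
def to2(target,yaw,tilt):
    R0,p0=cur(); R=final(a,yaw); o=R.apply([0,0,1]); ax=np.cross(o,-K); ax/=np.linalg.norm(ax)
    R=Ro.from_rotvec(ax*np.radians(tilt))*R; z=R.apply([0,0,1])
    p=np.array(target)+[0,0,2]-R.apply(a)*44+23*z
    print("rim",rim(),"axis",R0.apply(a),"goal tcp",p,"toolz",z); delta(R,p)
E
python3 -c "
from st import *
print(r.sense()['joint_pos'][5])
to2([576,-376,28],-37.5,6)
to2([576,-376,17],-37.5,6)"
```

```text
-152.2940092677265
rim [ 576.7 -375.5   27.3] axis [-0. -0. -1.] goal tcp [ 592.3 -388.6   57.2] toolz [ 0.6 -0.4 -0.7]
rotvec [2.6 5.5 3.1] shift [-0.6 -2.5  2.5]
rim [ 576.7 -375.5   27.3] axis [-0. -0. -1.] goal tcp [ 592.3 -388.6   46.2] toolz [ 0.6 -0.4 -0.7]
rotvec [2.6 5.5 3.1] shift [ 7.7 -2.4  9.6]
```

To row units: -2.5 mm is -0.25, 2.5 mm is 0.25, 5.5 degrees is 0.55.

Emit:
steer_hand --offsets '[[[0,0.15,0,0,0,0.05,40],[0,0.3,0,0,0,0.1,40],[0.1,0.4,0.1,0,-0.1,0.2,40],[0.2,0.55,0.2,0,-0.2,0.2,40],[0.25,0.55,0.3,-0.05,-0.25,0.25,40],[0.25,0.55,0.3,-0.05,-0.25,0.25,40],[0.25,0.55,0.3,-0.05,-0.25,0.25,40]]]'

```text
time: 12.48
tool_pos: [592.4, -388.9, 57.9]
tcp_rot: [180.0, 44.0, 142.5]
ft_force: [-0.3, -0.2, -0.4]
finger_gap: 58.2
grip_force: 32.4
```

```bash
python3 -c "
from st import *
print(r.sense()['joint_pos'])
to2([576,-376,17],-37.5,6)"
```

```text
[-37.4   5.2 119.5  -0.2  11.3 -89.8]
rim [ 576.1 -376.2   28.6] axis [-0.1  0.1 -1. ] goal tcp [ 592.3 -388.6   46.2] toolz [ 0.6 -0.4 -0.7]
rotvec [ 0.1  0.  -0.1] shift [8.3 0.2 8.2]
```

Now j5 is 11° and j6 is -90, both well inside range. Lowering gently until the rim touches.

To row units: 6 mm is 0.6, 8 mm is 0.8.

Emit:
steer_hand --offsets '[[[0,0,0,0.2,0,0.2,40],[0,0,0,0.4,0,0.4,40],[0,0,0,0.6,0,0.6,40],[0,0,0,0.8,0,0.8,40],[0,0,0,0.8,0,0.8,40],[0,0,0,0.8,0,0.8,40]]]'

```text
time: 13.22
tool_pos: [592.2, -388.6, 46.2]
tcp_rot: [179.8, 44.0, 142.3]
ft_force: [0.3, -0.1, 0.1]
finger_gap: 57.9
grip_force: 32.4
```

```bash
python3 -c "
from st import *
print(r.sense()['joint_pos'])
to2([576,-376,14],-37.5,4)"
```

```text
[-37.4   6.6 119.5  -0.2   9.9 -89.6]
rim [ 576.  -375.9   17. ] axis [-0.1  0.1 -1. ] goal tcp [ 591.5 -388.    43.9] toolz [ 0.6 -0.4 -0.7]
rotvec [ 0.1 -2.  -0.3] shift [2.2 0.1 1. ]
```

Units first: shifts go in cm and turns go in units of 10 degrees. So 2 mm is 0.2, 1.7 mm is 0.17, -2 degrees is -0.2.

Emit:
steer_hand --offsets '[[[0,-0.1,0,0.07,0,0.03,40],[0,-0.2,-0.02,0.17,0,0.07,40],[0,-0.2,-0.02,0.2,0,0.1,40],[0,-0.2,-0.02,0.2,0,0.1,40]]]'

```text
time: 13.72
tool_pos: [591.5, -388.0, 43.9]
tcp_rot: [180.0, 46.0, 142.5]
ft_force: [0.3, 0.8, -0.8]
finger_gap: 58.1
grip_force: 32.4
```

```bash
python3 -c "
from st import *
print(r.sense()['joint_pos'])
to2([576,-376,12.5],-37.5,1.5)"
```

```text
[-37.4   6.7 121.   -0.4   6.3 -89.6]
rim [ 576. -376.   14.] axis [-0.1  0.  -1. ] goal tcp [ 590.6 -387.2   43.2] toolz [ 0.6 -0.5 -0.7]
rotvec [ 0.1 -2.5 -0.1] shift [ 1.3  0.1 -0.4]
```

To row units: 2.6 mm is 0.26, 2 mm is 0.2, -2.5 degrees is -0.25.

Emit:
steer_hand --offsets '[[[0,-0.12,0,0.06,0,-0.02,40],[0,-0.25,0,0.13,0,-0.04,40],[0,-0.25,0,0.2,0,0.02,40],[0,-0.25,0,0.26,0,0.08,40],[0,-0.25,0,0.26,0,0.08,40]]]'

```text
time: 14.35
tool_pos: [591.0, -387.7, 42.3]
tcp_rot: [180.0, 48.5, 142.5]
ft_force: [-0.9, 1.3, 3.3]
finger_gap: 58.1
grip_force: 32.8
```

```bash
python3 -c "
from st import *
print(r.sense()['joint_pos'])
print(rim())
A=r.snapshot('scene');B=r.snapshot('side');q=rim()
im=[]
for s in(A,B):
  c=proj(s,q);o=(c-[50,75]).astype(int)
  im.append(cv2.resize(s['pixels'][o[1]:o[1]+150,o[0]:o[0]+100],None,fx=4,fy=4,interpolation=cv2.INTER_CUBIC))
cv2.imwrite('pics/down.png',np.hstack(im))"
```

```text
[-37.4   7.  122.7  -1.4   1.8 -88.5]
[ 576.5 -376.5   11.5]
```

View pics/down.png

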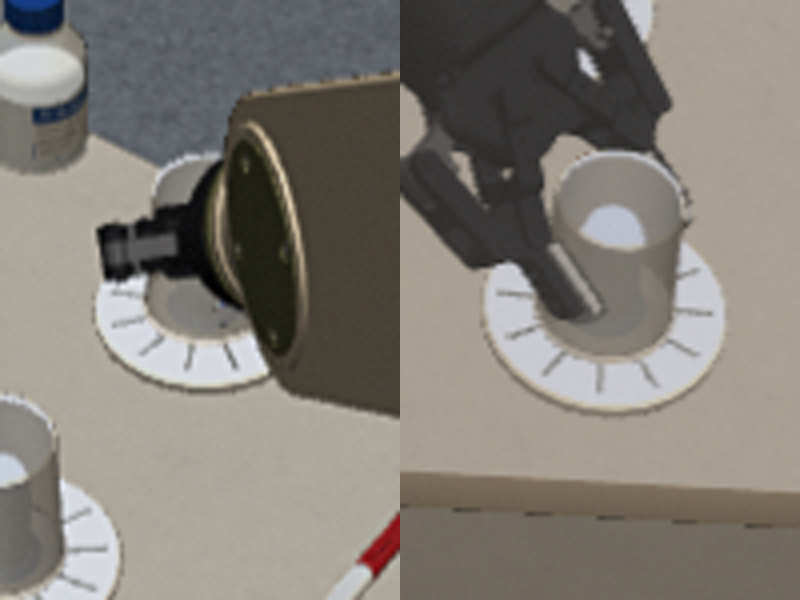

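The rim is on the base, centred, with the peg visible inside at (614,225), and a 3 N contact force. Releasing and backing out.

Emit:
steer_hand --offsets '[[[0,0,0,0,0,0,62],[0,0,0,0,0,0,70],[0,0,0,0,0,0,85],[0,0,0,0,0,0,85],[0,0,0,0,0,0,85],[0,0,0,0,0,0,85]]]'

```text
time: 15.2
tool_pos: [590.6, -387.4, 41.7]
tcp_rot: [180.0, 48.5, 142.5]
ft_force: [0.2, 0.0, -0.8]
finger_gap: 85.3
grip_force: 0.0
```

Emit:
steer_hand --offsets '[[[0,0.1,0,0,0,-0.4,85],[0,0.2,0,0,0,-1.2,85],[0,0.3,0,0,0,-2.4,85],[0,0.4,0,0,0,-4,85],[0,0.5,0,0,0,-6,85],[0,0.6,0,0,0,-8,85],[0,0.6,0,0,0,-10.5,85],[0,0.6,0,0,0,-13,85]]]'

```text
time: 16.2
tool_pos: [512.9, -327.8, 128.8]
tcp_rot: [180.0, 42.5, 142.5]
ft_force: [-0.1, -0.4, 0.2]
finger_gap: 85.2
grip_force: 0.0
```

```bash
python3 -c "
from st import *
print(r.sense()['joint_pos'])"
```

```text
[-37.4 -20.4 132.6  -0.1  25.3 -89.9]
```

Emit:
steer_hand --offsets '[[[0,0,0,2,0,-3,85],[0,0,0,4,0,-6,85],[0,0,0,4,0,-6,85],[0,0,0,4,0,-6,85]]]'

```text
time: 16.7
tool_pos: [458.1, -285.8, 145.8]
tcp_rot: [180.0, 42.6, 142.5]
ft_force: [0.1, 0.6, -1.0]
finger_gap: 85.1
grip_force: 0.0
```

```bash
python3 -c "
from h import *
im=[]
for n in('scene','side'):
  s=r.snapshot(n);o=(proj(s,[570,-330,40])-[70,100]).astype(int);o=np.clip(o,0,None);print(o,proj(s,[576,-376,12]),proj(s,[576,-376,86]))
  im.append(cv2.resize(s['pixels'][o[1]:o[1]+200,o[0]:o[0]+140],(400,571)))
cv2.imwrite('pics/end.png',np.hstack(im))"
```

```text
[278  77] [359.5 174. ] [361.3 145. ]
[281 216] [353.7 346.8] [356.9 319.4]
```

View pics/end.png

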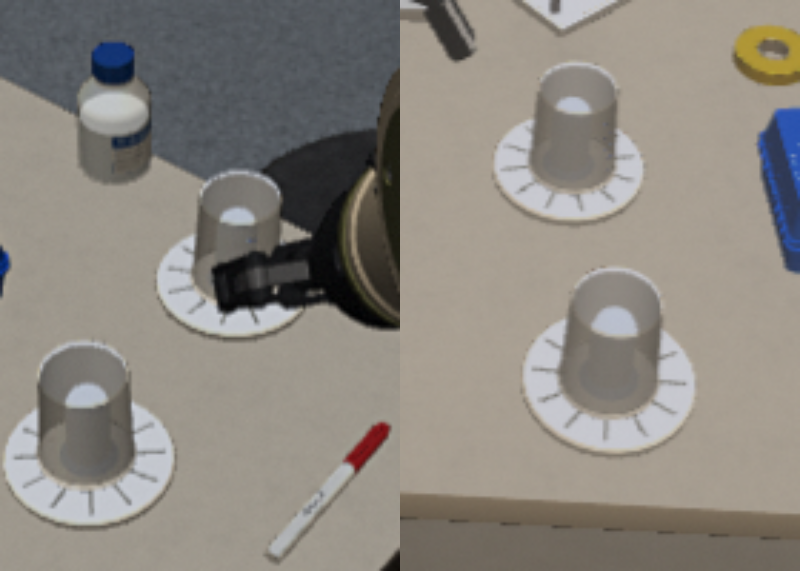

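The beaker stands upright and centred on the free stand, at (612,340) in the side half. The used beaker and the marker are in place, and the gripper is clear.

```bash
python3 -c "
from bench import r
print(r.hand_in())"
```

```text
the job is handed in; nothing more can be done
None
```

The washed beaker is hanging mouth down over the free peg with its rim on the base; it is released, and the job was handed in at about 17 s of the 48 s, but no verdict was returned.

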